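# Rub-charge check of coil bobbins in the charge meter

### The job

Check how much static charge this sample of plastic bobbins makes: take the paddle out of its stand and stir the bobbins in the steel bowl with its blade until practically every bobbin has been pushed out of its place by half its width or more, spilling none. Then lower the blade, without forcing it, through the slot in the lid of the charge meter until at least half of the blade is inside, and finish holding it there, still and upright, in the gripper: it must hang free in the slot, not resting on the meter or pressing against it. Leave the tray, the tape and the jar where they are.

Things in the scene. Friction and masses are not known exactly. Their poses are not given: they have to be found in the camera images.
- paddle: loose flat paddle, 162 mm long, about 60 g, at first upright in the stand, handle up. Origin: middle of the blade's lower end; z up to the handle, x along the blade's width, y through its thickness. Lower 100 mm: white blade 30 mm wide, 8 mm thick. Above: black handle 62 mm long, 24 mm wide (x), 14 mm thick (y), pinched across its thickness; too thick for the slot
- paddle_tip (a point): middle of the lower end of the paddle's blade (same point and axes as paddle)
- paddle_grip (a point): middle of the paddle's handle, 131 mm above the blade's lower end; same axes as the paddle
- stand: fixed grey plastic block, 85 x 70 mm and 55 mm high, on a rubber foot 105 x 90 mm. Origin on the bench under its middle, z up. The paddle's blade stands 45 mm deep in a pocket in its top, with about 1 mm play each side, blade width along the stand's x
- bowl: fixed round stainless steel bowl, open on top. Origin on the bench under its middle. Inner floor 4 mm above the bench, about 80 mm in radius there, 91 mm at the rim, which is 53 mm above the bench; wall 3 mm
- meter: fixed charge meter: grey chassis 195 x 150 mm and 40 mm high, carrying a round steel can (Faraday cup) of 120 mm diameter whose lid carries an aluminium plate with the slot. Origin on the bench under the can's middle; z up. The hollow of the can reaches from the lid down to 83 mm below the slot's top
- slot (a point): middle of the slot at the top face of the lid plate, 132 mm above the bench; x runs along the slot's length, y across it, z up. Slot 34 x 12 mm: 2 mm clear of the paddle's blade on every side; its plate is 4 mm thick, with open space below
- tray: bystander: white board 110 x 200 mm with rows of small cores, 17 mm high; origin under its middle
- tape: bystander: roll of yellow tape lying flat, 90 mm across, 24 mm high; origin under its middle
- jar: bystander: closed white jar, 60 mm across, 75 mm high; origin under its middle
- bobbin1_mid (a point): middle of one of the eight loose black plastic bobbins in the bowl: spools 24 mm across and 20 mm high, 12 g, at first standing in one layer on the bowl's floor
- bobbin2_mid (a point): another of the eight bobbins, its middle
- bobbin3_mid (a point): another of the eight bobbins, its middle
- bobbin4_mid (a point): another of the eight bobbins, its middle
- bobbin5_mid (a point): another of the eight bobbins, its middle
- bobbin6_mid (a point): another of the eight bobbins, its middle
- bobbin7_mid (a point): another of the eight bobbins, its middle
- bobbin8_mid (a point): another of the eight bobbins, its middle
Mind the look-alikes: they are no part of the job. There is more than one size of the paddle; the job needs the larger. What is shaped like the part that bears bobbin6_mid but purple or white is not meant.

How it is judged:
On the way, in this order (a step that is already met when the one before it is completed fails the run):
1. the held paddle's blade is down among the bobbins: its lower end within 22 mm of the bench, inside the bowl (z of paddle_tip in the frame of bowl below 0.022 m and horizontal distance between paddle_tip and bowl below 0.08 m and contact force between the fingers and paddle above 1 N), for 0.2 s.
2. with the blade still down in the bowl, at least seven of the eight bobbins have been moved more than 10 mm from where they stood at the start (all of step 1 and (distance of each of bobbin1_mid, bobbin2_mid, bobbin3_mid, bobbin4_mid, bobbin5_mid, bobbin6_mid, bobbin7_mid from where it was at the start of the episode above 0.01 m or distance of each of bobbin1_mid, bobbin2_mid, bobbin3_mid, bobbin4_mid, bobbin5_mid, bobbin6_mid, bobbin8_mid from where it was at the start of the episode above 0.01 m or distance of each of bobbin1_mid, bobbin2_mid, bobbin3_mid, bobbin4_mid, bobbin5_mid, bobbin7_mid, bobbin8_mid from where it was at the start of the episode above 0.01 m or distance of each of bobbin1_mid, bobbin2_mid, bobbin3_mid, bobbin4_mid, bobbin6_mid, bobbin7_mid, bobbin8_mid from where it was at the start of the episode above 0.01 m or distance of each of bobbin1_mid, bobbin2_mid, bobbin3_mid, bobbin5_mid, bobbin6_mid, bobbin7_mid, bobbin8_mid from where it was at the start of the episode above 0.01 m or distance of each of bobbin1_mid, bobbin2_mid, bobbin4_mid, bobbin5_mid, bobbin6_mid, bobbin7_mid, bobbin8_mid from where it was at the start of the episode above 0.01 m or distance of each of bobbin1_mid, bobbin3_mid, bobbin4_mid, bobbin5_mid, bobbin6_mid, bobbin7_mid, bobbin8_mid from where it was at the start of the episode above 0.01 m or distance of each of bobbin2_mid, bobbin3_mid, bobbin4_mid, bobbin5_mid, bobbin6_mid, bobbin7_mid, bobbin8_mid from where it was at the start of the episode above 0.01 m)), for 0.1 s.
At the end, for the whole second after the job is handed in: Gripper holds the paddle (over 2 N) still, upright within 0.14 rad, blade along and through the slot, lower end 48 to 88 mm below the slot's top; paddle and fingers touch the meter with under 0.5 N; all bobbins in the bowl; tray, tape, jar within 20 mm of their places (z of paddle_tip in the frame of slot between -0.088 and -0.048 m and horizontal distance between paddle_tip and slot below 0.012 m and angle between paddle's own z axis and vertical below 0.14 rad and angle between the x axis of paddle and the x axis of slot, either way round below 0.3 rad and contact force between the fingers and paddle above 2 N and contact force between each of paddle, the fingers and meter below 0.5 N and linear speed of paddle below 0.02 m/s and horizontal distance between each of bobbin1_mid, bobbin2_mid, bobbin3_mid, bobbin4_mid, bobbin5_mid, bobbin6_mid, bobbin7_mid, bobbin8_mid and bowl below 0.09 m and height (world z) of each of bobbin1_mid, bobbin2_mid, bobbin3_mid, bobbin4_mid, bobbin5_mid, bobbin6_mid, bobbin7_mid, bobbin8_mid below 0.06 m and distance of each of tray, tape, jar from where it was at the start of the episode below 0.02 m); the arm keeps its last pose, push and grip.
It fails at once if a bobbin leaves the bowl (horizontal distance between any of bobbin1_mid, bobbin2_mid, bobbin3_mid, bobbin4_mid, bobbin5_mid, bobbin6_mid, bobbin7_mid, bobbin8_mid and bowl above 0.1 m).
It fails at once if the paddle is forced against the meter with more than 15 N (contact force between paddle and meter above 15 N).
It fails at once if tray, tape or jar is moved more than 20 mm (distance of any of tray, tape, jar from where it was at the start of the episode above 0.02 m).
It also fails if it takes over 72 s, if anything falls off the work surface, if the arm or the gripper's body presses on something with over 40 N, if the wrist force passes 120 N, or if a joint passes its speed limit or range.

### The arm

A 6-joint arm with a two-finger parallel gripper is mounted at the origin on the work surface. World frame = base frame: x ahead of the robot, y to its left, z up, the work surface at z = 0. Lengths are in m, angles in rad, forces in N, time in s.
With the tool pointing down it reaches from about 0.35 to 0.85 m from the base axis. Payload 8.1 kg.
Tool frame: the origin (TCP) lies on the centre line of the jaws, within the pads' length; the fingertips stand 11 mm ahead of it and the grasp point (between the pads) lies 8 mm behind it; z points along the fingers, y is the line along which they close (so a half turn about z gives the same grasp; the last joint's range is limited). The gripper opens to 93 mm and grips with 3 to 60 N. Pads are 15 mm wide; open, the fingers measure 128 mm over their backs; the gripper's body (75 mm by 188 mm) begins 65 mm behind the grasp point.
Start: joints at [1.246, 0.13, 1.488, -0, 1.523, -0.085], TCP at [0.142, 0.583, 0.23] pointing down, gripper open.
Joint ranges: [-2.96, 2.96], [-0.89, 2.26], [0.02, 2.5], [-1.34, 4.48], [0, 2.73], [-2.66, 2.66]. Speed limits (rad/s): [2.39, 2.39, 2.79, 3.14, 3.14, 3.14].

### API

Orientations are given as a unit quaternion [w, x, y, z].
In Python, from bench import ctrl gives the robot as it stands.
- The arm moves only by the shell command python3 -m crank 'ROWS' [OPENING]. ROWS is a JSON list of rows, 1 to 8 of them, each of 4 numbers: dx, dy, dz in m, then a turn about the tool's z in rad; each row is the pose to reach, as a shift and turn from the pose commanded when the command began, along the tool's axes at that moment; what a row does not reach only later rows make up. A row lasts 1/12 s, in which the tool goes at most 0.0417 m and 0.125 rad, less where a joint would pass 70% of its speed; a pose out of reach is approached as far as the arm can. OPENING is the finger opening in m, set as the command begins (- or left out keeps the last). The fingers move at their own pace and stop on an object; the grip force is fixed at half the most. Time passes only in rows, so rows that do not move let the fingers close. It prints the time, the measured TCP pose, the force, the opening and the grip force at its end. Input that does not fit is refused with a message, and nothing moves.
- ctrl.sense(): the state, without advancing time (a new reading comes with each control period).
- ctrl.read_camera(name): name is "side" or "top"; returns the picture (400x640x3 uint8, red, green, blue); there is no depth.
- ctrl.camera_params(name): a dict with "vfov" (degrees; the focal length in pixels is half the picture's height over the tangent of half this angle, whatever the lens; pixels are square), "cx", "cy" (the principal point, pixels), "R" (3x3) and "t" (3): a world point X has camera coordinates R X + t. Camera axes: x right, y down, z forward; pixel columns grow to the right and rows downward; lengths in m; the calibration is good to about 2 mm. A picture is of the moment at which its call begins. camera_params takes no time and is no camera call.
- ctrl.finish_job(): hands the job in; it is judged then, once.
Trained networks look in the newest picture that a camera, given by its name, has taken for a name from the list of things; names that differ only in an ending like _2 or _b are one class to them, and where a whole thing is asked for, a point or a joint stands for the part that bears it (a point fixed in the world has none). Each returns a list of dicts, best first, with "conf" (0 to 1); they miss things now and then, are a little off and sometimes report something else, mostly with a low value. They report only what shows in the picture. A call takes as long as a camera call. They do not tell look-alikes from the thing itself.
- ctrl.find_in(camera, name): "location" ([x, y, z] in m, in world coordinates, good to about 4 mm: the middle of the surface that is visible of it).
- ctrl.masks_of(camera, name): "region" (400x640 bool, what is visible of it).
The state is a dict: "time": time; "joint_pos": joint angles; "dq": joint speeds; "effort": joint torques, N m; "eef_pos": TCP position; "eef_rot": TCP orientation; "force": force on the tool from outside, world axes, zero at the start; "moment": the same for the moment, N m; "opening": finger opening in m; "grip_force": force on a finger pad.
Only numpy, scipy, OpenCV 4.12 (cv2) and the standard library are available. Lean on these libraries where they do the work, as an engineer would, in place of code of your own. Each camera call takes 0.05 s, during which the arm holds its last target. There are 200 camera calls.

## Working session

There is one attempt and no reset: what is moved stays moved. The work goes in short steps, Python scripts to look and compute and a shell command to move; the robot and the scene stay as the last step left them, time stands still between calls to the robot, and variables do not carry over. Pictures are saved under pics/ and viewed, at most 10 in all, crops included, and the job is handed in when it is done.

```bash
ls; mkdir -p pics
cat > h.py <<'E'
import numpy as np, cv2
from bench import ctrl
def P(c):
    p=ctrl.camera_params(c); f=200/np.tan(np.radians(p['vfov'])/2)
    return f,p['cx'],p['cy'],np.array(p['R']),np.array(p['t'])
def proj(c,X):
    f,cx,cy,R,t=P(c); q=R@np.array(X)+t; return np.array([cx+f*q[0]/q[2],cy+f*q[1]/q[2]])
def ray(c,uv):
    f,cx,cy,R,t=P(c); d=R.T@np.array([(uv[0]-cx)/f,(uv[1]-cy)/f,1]); return -R.T@t,d
def atz(c,uv,z):
    o,d=ray(c,uv); return o+d*(z-o[2])/d[2]
def tri(uva,uvb,a='side',b='top'):
    A=[];B=[]
    for c,uv in((a,uva),(b,uvb)):
        o,d=ray(c,uv); d/=np.linalg.norm(d); M=np.eye(3)-np.outer(d,d); A.append(M);B.append(M@o)
    return np.linalg.solve(sum(A),sum(B))
def snap(c,fn):
    im=ctrl.read_camera(c); cv2.imwrite('pics/'+fn,im[:,:,::-1]); return im
E
python3 - <<'E'
from h import *
for c in('side','top'):
    snap(c,c+'0.png'); f,cx,cy,R,t=P(c); print(c,f,cx,cy,-R.T@t,R[2])
    for n in('paddle','stand','bowl','meter','slot','tray','tape','jar','bobbin1_mid','paddle_grip','paddle_tip'):
        for d in ctrl.find_in(c,n)[:10]: print(c,n,round(d['conf'],2),np.round(d['location'],3),proj(c,d['location']).round())
print(ctrl.sense())
E
```

```text
pics
side 416.3888331255439 316.2358912270342 194.3227938253762 [0.18241645 0.49065707 0.72126776] [ 0.45682733 -0.53527865 -0.71048262]
side paddle 0.62 [ 0.454 -0.186  0.065] [418. 181.]
side paddle 0.59 [ 0.459 -0.284  0.114] [441. 143.]
side stand 0.24 [ 0.443 -0.011  0.027] [377. 240.]
side bowl 0.87 [0.491 0.001 0.012] [355. 236.]
side bowl 0.35 [ 0.443 -0.269  0.039] [438. 173.]
side meter 0.81 [0.404 0.306 0.074] [287. 355.]
side meter 0.56 [0.464 0.074 0.024] [345. 261.]
side slot 0.75 [0.407 0.298 0.068] [289. 351.]
side tray 0.86 [ 0.732 -0.164  0.01 ] [319. 154.]
side tape 0.88 [0.741 0.12  0.019] [236. 211.]
side jar 0.58 [0.675 0.337 0.057] [170. 279.]
side bobbin1_mid 0.54 [0.484 0.024 0.022] [351. 242.]
side paddle_grip 0.97 [ 0.46  -0.285  0.116] [441. 142.]
side paddle_grip 0.53 [ 0.453 -0.186  0.064] [418. 182.]
side paddle_tip 0.79 [ 0.455 -0.284  0.113] [443. 144.]
side paddle_tip 0.55 [ 0.451 -0.179  0.068] [418. 182.]
top 428.0635952414282 317.35416317474056 197.61419747625433 [0.48145945 0.01457997 1.19750378] [ 0.07850801  0.00336725 -0.9969078 ]
top paddle 0
[... 737 characters left out ...]
': 1.2, 'joint_pos': array([ 1.24556780e+00,  1.30433535e-01,  1.48819690e+00, -5.39052953e-06,
        1.52297882e+00, -8.53976659e-02]), 'dq': array([-1.39994593e-03,  1.31913805e-03,  7.02587076e-05,  7.28199369e-04,
       -7.23802802e-04,  1.42615193e-05]), 'effort': array([ 1.04330428e-05, -5.59764075e+01, -4.92054212e+01,  7.66264019e-02,
        2.23945576e-02,  4.83677115e-05]), 'eef_pos': array([0.1425052 , 0.58284196, 0.22961688]), 'eef_rot': array([ 9.43267092e-07,  1.19628118e-01,  9.92818772e-01, -8.67560232e-06]), 'force': array([ 0.71811507,  0.09017058, -0.43658509]), 'moment': array([ 0.02337497,  0.02233164, -0.0339814 ]), 'grip_force': 0.0, 'opening': 0.09290434307774831}
```

View pics/side0.png

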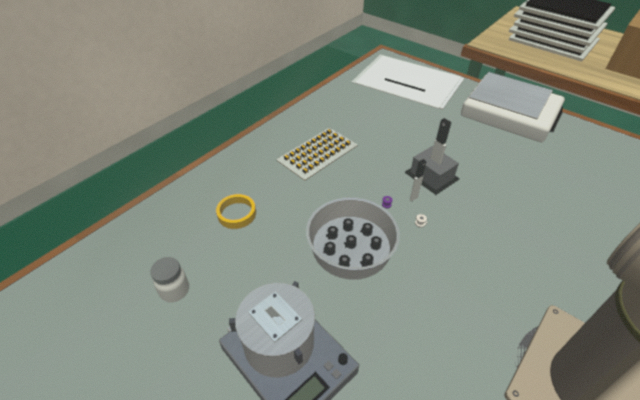

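View pics/top0.png

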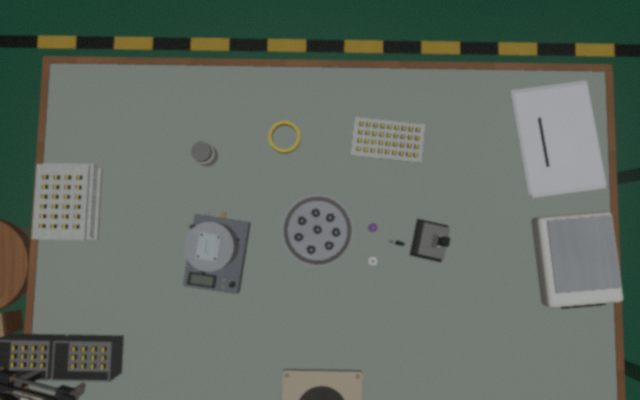

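Run:
```python
import cv2,numpy as np
s=cv2.imread('pics/side0.png');t=cv2.imread('pics/top0.png')
def c(i,x,y): return cv2.resize(i[y:y+60,x:x+80],(400,300),interpolation=cv2.INTER_CUBIC)
cv2.imwrite('pics/c0.png',np.vstack([np.hstack([c(s,400,115),c(s,235,280)]),np.hstack([c(t,385,212),c(t,175,215)])]))
```

```text
(no output)
```

View pics/c0.png

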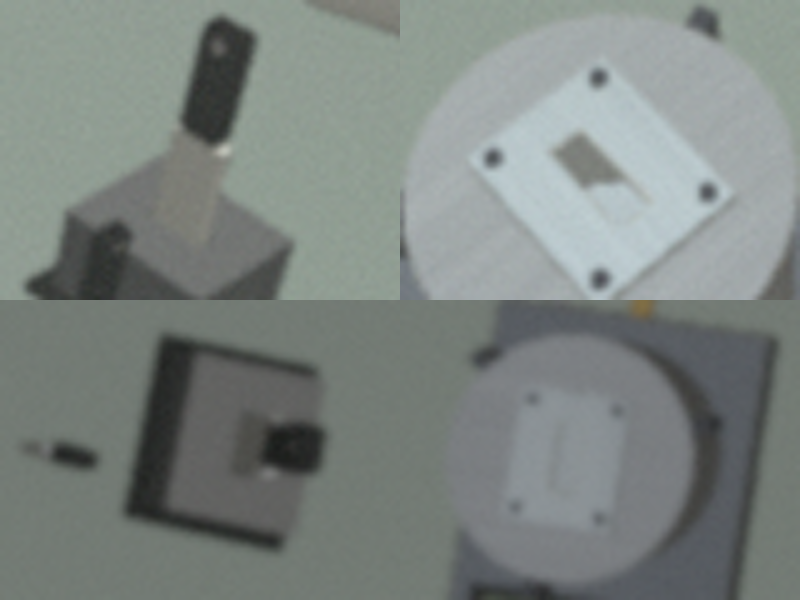

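```bash
cat > m.py <<'E'
from h import *
c=lambda x0,y0,ox,u,v:((u-ox+.5)/5-.5+x0,(v+.5)/5-.5+y0)
S=lambda u,v:c(400,115,0,u,v); SM=lambda u,v:c(235,280,400,u,v)
T=lambda u,v:c(385,212,0,u,v-300); TM=lambda u,v:c(175,215,400,u,v-300)
if __name__=='__main__':
    print('handle top',tri(S(230,27),T(310,447)))
    a=[(598,77),(492,158),(600,279),(708,192)]; b=[(617,411),(532,398),(515,507),(600,519)]
    # side order: far, left, near, right ; match by proximity in world at z=.132
    ws=[atz('side',SM(*p),.132) for p in a]; wt=[atz('top',TM(*p),.132) for p in b]
    for w in ws: 
        j=min(range(4),key=lambda k:np.linalg.norm(wt[k]-w)); print(w.round(4),wt[j].round(4),tri(SM(*a[[x is w for x in ws].index(True)]),TM(*b[j])).round(4))
    print('slot',tri(SM(599.5,176.5),TM(566,459)))
    im=cv2.imread('pics/top0.png'); g=cv2.cvtColor(im,cv2.COLOR_BGR2GRAY)
    roi=g[195:268,280:356]; n,l,st,ce=cv2.connectedComponentsWithStats((roi<60).astype('uint8'))
    for k in range(1,n):
        if st[k,4]>8: print('bob',st[k,4],atz('top',ce[k]+[280,195],.024).round(3))
    print([proj('top',(.48,0,0)),proj('side',(.48,0,0))])
E
python3 m.py
```

```text
handle top [ 0.46459044 -0.29183603  0.17083412]
[0.466  0.2641 0.132 ] [0.4634 0.2628 0.132 ] [0.4645 0.2635 0.1326]
[0.4712 0.306  0.132 ] [0.4691 0.3052 0.132 ] [0.4699 0.3057 0.133 ]
[0.4176 0.3128 0.132 ] [0.4153 0.3115 0.132 ] [0.4163 0.3122 0.1325]
[0.4119 0.2711 0.132 ] [0.4102 0.2692 0.132 ] [0.4111 0.2702 0.1313]
slot [0.44027022 0.2880699  0.13164062]
bob 12 [0.51  0.064 0.024]
bob 13 [0.434 0.036 0.024]
[array([323.40628106, 231.96607792]), array([358.66679655, 242.11033637])]
```

```bash
cat > b.py <<'E'
from h import *
from scipy.optimize import least_squares
tp=ctrl.masks_of('top','bowl')[0]['region']; cn,_=cv2.findContours(tp.astype('uint8'),0,2); cn=max(cn,key=len)
(c0,ax,an)=cv2.fitEllipse(cn); print('top rim',c0,ax,atz('top',c0,.053))
ctrl.read_camera('side') if False else None
sd=ctrl.masks_of('side','bowl')[0]['region']; cn2,_=cv2.findContours(sd.astype('uint8'),0,2); cn2=max(cn2,key=len)
print('side bbox',cv2.boundingRect(cn2))
print('top mask area',tp.sum(), [proj('top',(atz('top',c0,.053)+[0,.094*s,0])) for s in(1,-1)])
im=cv2.imread('pics/top0.png');g=cv2.cvtColor(im,cv2.COLOR_BGR2GRAY).astype('uint8')
big=cv2.resize(g[190:272,276:360],None,fx=5,fy=5,interpolation=cv2.INTER_CUBIC)
bh=cv2.morphologyEx(big,cv2.MORPH_BLACKHAT,np.ones((75,75)))
m=(bh>35).astype('uint8'); n,l,st,ce=cv2.connectedComponentsWithStats(m)
B=atz('top',c0,.053)
for k in range(1,n):
    if st[k,4]>300:
        w=atz('top',(ce[k]+.5)/5-.5+[276,190],.02); d=w-B; print(st[k,4],w.round(3),'r',np.hypot(*d[:2]).round(3),'ang',np.degrees(np.arctan2(d[1],d[0])).round())
v=cv2.cvtColor(big,cv2.COLOR_GRAY2BGR)
def ring(c,C,r,z,f,img):
    for a in np.linspace(0,6.28,60):
        p=proj(c,(C[0]+r*np.cos(a),C[1]+r*np.sin(a),z)); cv2.circle(img,tuple(int(x) for x in f(p)),1,(0,0,255),-1)
ft=lambda p:((p-[276,190]+.5)*5-.5)
s=cv2.imread('pics/side0.png'); vs=cv2.resize(s[185:285,300:405],None,fx=4,fy=4); fs=lambda p:((p-[300,185]+.5)*4-.5)
for r,z in((.092,.053),(.08,.004)): ring('top',B,r,z,ft,v); ring('side',B,r,z,fs,vs)
H=max(v.shape[0],vs.shape[0]); o=np.zeros((H,v.shape[1]+vs.shape[1],3),'uint8'); o[:v.shape[0],:v.shape[1]]=v;o[:vs.shape[0],v.shape[1]:]=vs
cv2.imwrite('pics/ov.png',cv2.resize(o,None,fx=.9,fy=.9))
E
python3 b.py
```

```text
top rim (317.0773620605469, 230.12696838378906) (70.54219818115234, 72.16802978515625) [0.48464367 0.01759872 0.053     ]
side bbox (308, 198, 92, 82)
top mask area 3606 [array([281.8345501 , 229.48280635]), array([352.33972883, 230.77148783])]
13700 [0.482 0.02  0.02 ] r 0.004 ang 143.0
1359 [0.533 0.024 0.02 ] r 0.049 ang 7.0
1392 [ 0.521 -0.017  0.02 ] r 0.05 ang -44.0
1380 [0.511 0.061 0.02 ] r 0.05 ang 59.0
1345 [0.488 0.018 0.02 ] r 0.003 ang 9.0
1428 [ 0.481 -0.033  0.02 ] r 0.051 ang -94.0
1418 [0.466 0.069 0.02 ] r 0.055 ang 110.0
1428 [ 0.444 -0.015  0.02 ] r 0.052 ang -141.0
1489 [0.432 0.034 0.02 ] r 0.055 ang 162.0
```

View pics/ov.png

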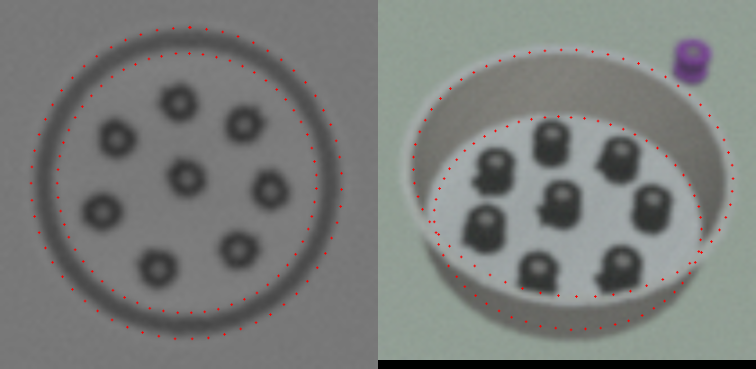

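```bash
cat >> h.py <<'E'
from scipy.spatial.transform import Rotation as Ro
def tool(): 
    s=ctrl.sense(); return np.array(s['eef_pos']),Ro.from_quat(np.roll(s['eef_rot'],-1)),s
def togo(X,yaw=None):
    p,R,s=tool(); M=R.as_matrix(); d=M.T@(np.array(X)-p); a=np.arctan2(M[1,0],M[0,0]); 
    t=None if yaw is None else (lambda e:((e+np.pi/2)%np.pi)-np.pi/2)(-(yaw-a))
    print('pos',p.round(4),'blade yaw',round(float((a+np.pi/2)%np.pi-np.pi/2),3),'move',d.round(4),'turn',t,'j',np.round(s['joint_pos'],2),'F',np.round(s['force'],1),'t',s['time'])
E
python3 - <<'E'
from m import *
A,B,C=[atz('top',T(*p),.004) for p in((163,335),(127,515),(283,550))]
print(A,B,C,np.arctan2(*(A-B)[1::-1]),np.arctan2(*(C-B)[1::-1])+np.pi/2, 'foot mid',(A+C)/2,np.linalg.norm(A-B),np.linalg.norm(C-B))
togo((.4646,-.2918,.30),-.2)
E
```

```text
[ 0.52186329 -0.26046018  0.004     ] [ 0.42196285 -0.2405445   0.004     ] [ 0.40434212 -0.32671409  0.004     ] -0.19677555104139302 -0.2017080510577718 foot mid [ 0.46310271 -0.29358713  0.004     ] 0.10186625142364872 0.08795275668561842
pos [0.1425 0.5828 0.2296] blade yaw -0.24 move [-0.5206 -0.7731 -0.0704] turn -0.03980759588734539 j [ 1.25  0.13  1.49  0.    1.52 -0.09] F [-0.4 -0.8 -0.2] t 1.3
```

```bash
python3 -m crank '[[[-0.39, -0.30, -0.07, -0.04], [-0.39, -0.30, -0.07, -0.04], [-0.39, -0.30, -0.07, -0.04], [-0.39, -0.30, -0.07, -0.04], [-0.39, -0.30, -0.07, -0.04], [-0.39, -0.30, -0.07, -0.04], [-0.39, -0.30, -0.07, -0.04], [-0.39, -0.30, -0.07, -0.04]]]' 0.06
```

```text
refused: ROWS must be a list of rows, each a list of 4 numbers. Nothing was moved.
```

The error is about the shape of the input: a list of rows, each a list of 4 numbers. Fixing that and sending the same move.

```bash
python3 -m crank '[[-0.39, -0.30, -0.07, -0.04], [-0.39, -0.30, -0.07, -0.04], [-0.39, -0.30, -0.07, -0.04], [-0.39, -0.30, -0.07, -0.04], [-0.39, -0.30, -0.07, -0.04], [-0.39, -0.30, -0.07, -0.04], [-0.39, -0.30, -0.07, -0.04], [-0.39, -0.30, -0.07, -0.04]]' 0.06; python3 -m crank '[[0, 0, 0, 0], [0, 0, 0, 0]]' ; python3 -c "
from h import *
togo((.464,-.2925,.30),-.2)"
```

```text
time: 1.97
eef_pos: [0.3496, 0.3236, 0.2772]
eef_rot: [0.0, 0.1, 0.995, 0.0]
force: [0.9, -0.2, -0.1]
opening: 0.0601
grip_force: 0.0
time: 2.13
eef_pos: [0.3503, 0.3239, 0.2773]
eef_rot: [0.001, 0.102, 0.995, 0.001]
force: [-0.6, 0.9, 0.6]
opening: 0.0601
grip_force: 0.0
pos [0.3503 0.3239 0.2773] blade yaw -0.205 move [-0.2366 -0.5804 -0.0232] turn -0.004603834203151358 j [ 0.64 -0.22  1.75  0.    1.62 -0.73] F [-0.6  0.9  0.6] t 2.1333
```

```bash
python3 -m crank '[[-0.237, -0.58, -0.023, 0], [-0.237, -0.58, -0.023, 0], [-0.237, -0.58, -0.023, 0], [-0.237, -0.58, -0.023, 0], [-0.237, -0.58, -0.023, 0], [-0.237, -0.58, -0.023, 0], [-0.237, -0.58, -0.023, 0], [-0.237, -0.58, -0.023, 0]]' >/dev/null;  python3 -c "
from h import *
togo((.464,-.2925,.30),-.2)"
```

```text
pos [ 0.411  -0.0023  0.2889] blade yaw -0.197 move [-0.1089 -0.2742 -0.0113] turn 0.002668423078753257 j [-0.13 -0.42  1.88  0.    1.68 -1.5 ] F [ 1.  -0.1 -0.6] t 2.8
```

```bash
python3 -m crank '[[-0.109, -0.274, -0.011, 0], [-0.109, -0.274, -0.011, 0], [-0.109, -0.274, -0.011, 0], [-0.109, -0.274, -0.011, 0], [-0.109, -0.274, -0.011, 0], [-0.109, -0.274, -0.011, 0], [-0.109, -0.274, -0.011, 0], [-0.109, -0.274, -0.011, 0]]' >/dev/null; python3 -m crank '[[0, 0, 0, 0], [0, 0, 0, 0]]'>/dev/null
python3 - <<'E'
from h import *
togo((.464,-.2925,.133),-.2)
s=snap('side','s1.png');t=snap('top','t1.png')
c=lambda i,x,y:cv2.resize(i[y:y+75,x:x+100],(400,300),interpolation=cv2.INTER_CUBIC)
cv2.imwrite('pics/c1.png',np.hstack([c(s,390,90),c(t,390,200)])[:,:,::-1])
E
```

```text
pos [ 0.4641 -0.2907  0.2991] blade yaw -0.199 move [-0.0004 -0.002   0.1661] turn 0.0010552974367348256 j [-0.65 -0.03  1.53  0.    1.64 -2.03] F [0.3 1.6 0.6] t 3.6333
```

View pics/c1.png

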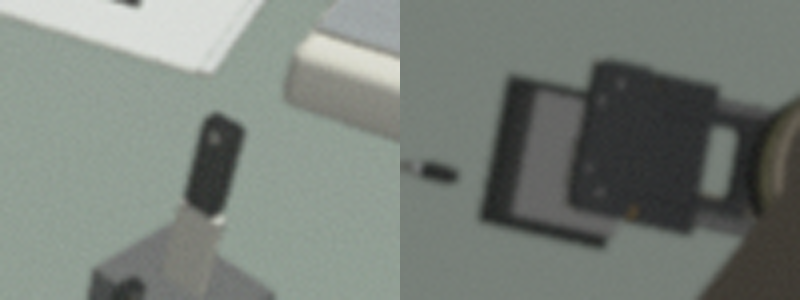

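```bash
python3 -m crank '[[0, -0.001, 0.04, 0], [0, -0.001, 0.08, 0], [0, -0.001, 0.115, 0], [0, -0.001, 0.14, 0], [0, -0.001, 0.155, 0], [0, -0.001, 0.163, 0], [0, -0.001, 0.166, 0], [0, -0.001, 0.166, 0]]'; python3 -m crank '[[0, 0, 0, 0], [0, 0, 0, 0], [0, 0, 0, 0], [0, 0, 0, 0], [0, 0, 0, 0], [0, 0, 0, 0]]' 0
python3 - <<'E'
from h import *
togo((.464,-.2925,.30),-.2)
E
```

```text
time: 4.4
eef_pos: [0.4637, -0.2923, 0.1343]
eef_rot: [0.0, 0.099, 0.995, -0.0]
force: [-0.3, -0.0, -0.5]
opening: 0.06
grip_force: 0.0
time: 4.9
eef_pos: [0.4634, -0.2933, 0.1341]
eef_rot: [0.0, 0.1, 0.995, -0.0]
force: [-1.1, 1.1, -0.0]
opening: 0.0245
grip_force: 0.0
pos [ 0.4634 -0.2933  0.1341] blade yaw -0.2 move [-0.0005  0.0009 -0.1659] turn 4.69893704764246e-05 j [-0.66  0.06  1.74 -0.    1.34 -2.03] F [-1.1  1.1 -0. ] t 4.9
```

```bash
python3 -m crank '[[0, 0, 0, 0], [0, 0, 0, 0], [0, 0, 0, 0], [0, 0, 0, 0], [0, 0, 0, 0], [0, 0, 0, 0]]'; python3 -m crank '[[0, 0, -0.01, 0], [0, 0, -0.02, 0], [0, 0, -0.03, 0], [0, 0, -0.045, 0], [0, 0, -0.06, 0], [0, 0, -0.085, 0], [0, 0, -0.115, 0], [0, 0, -0.15, 0]]';python3 -m crank '[[0, 0, 0, 0], [0, 0, 0, 0]]'
python3 - <<'E'
from h import *
togo((.464,-.2925,.30),-.2)
s=snap('side','s2.png');t=snap('top','t2.png')
c=lambda i,x,y:cv2.resize(i[y:y+100,x:x+100],(400,400),interpolation=cv2.INTER_CUBIC)
cv2.imwrite('pics/c2.png',np.hstack([c(s,390,50),c(t,390,180)])[:,:,::-1])
E
```

```text
time: 5.4
eef_pos: [0.4634, -0.2925, 0.1337]
eef_rot: [-0.0, 0.1, 0.995, 0.001]
force: [1.4, 5.5, 2.9]
opening: 0.0136
grip_force: 30.0
time: 6.07
eef_pos: [0.4625, -0.2936, 0.2853]
eef_rot: [-0.001, 0.1, 0.995, -0.001]
force: [-0.9, -0.2, -0.7]
opening: 0.0137
grip_force: 30.0
time: 6.23
eef_pos: [0.4645, -0.295, 0.2886]
eef_rot: [0.003, 0.1, 0.995, -0.003]
force: [0.3, -0.1, -0.8]
opening: 0.014
grip_force: 30.0
pos [ 0.4645 -0.295   0.2886] blade yaw -0.2 move [ 0.001   0.0023 -0.0114] turn -0.0003336662259103562 j [-0.66 -0.03  1.55 -0.    1.62 -2.03] F [ 0.3 -0.1 -0.8] t 6.2333
```

View pics/c2.png

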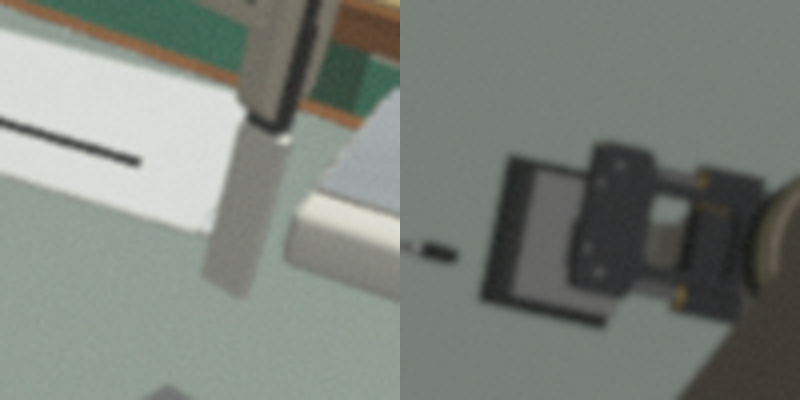

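Run:
```python
from h import *
p,R,s=tool(); M=R.as_matrix()
for dz in(.120,.124,.128):
  tip=p+M@[0,0,dz]; print([proj('side',tip+M@[x,0,0]).round(1) for x in(-.015,.015)], tip)
print('obs',(203.5/4+389.5,275.5/4+49.5),(243.5/4+389.5,298.5/4+49.5))
togo((.532,.002,.285),-.315)
```

```text
[array([441. , 119.3]), array([451.5, 125.3])] [ 0.4631966  -0.29379802  0.16421635]
[array([440.6, 120.7]), array([451.1, 126.8])] [ 0.46319786 -0.29380313  0.16021635]
[array([440.3, 122.1]), array([450.7, 128.2])] [ 0.46319912 -0.29380824  0.15621635]
obs (440.375, 118.375) (450.375, 124.125)
pos [ 0.4632 -0.2936  0.2842] blade yaw -0.2 move [-0.0087  0.3034 -0.0011] turn 0.11478485593654586 j [-0.66 -0.03  1.55 -0.    1.62 -2.03] F [-0.3  0.7 -0.1] t 6.3333
```

```bash
python3 -m crank '[[0, 0.03, 0, 0], [0, 0.07, 0, 0], [-0.002, 0.11, 0, 0.02], [-0.004, 0.15, 0, 0.05], [-0.006, 0.19, 0, 0.08], [-0.008, 0.23, 0, 0.1], [-0.009, 0.27, 0, 0.115], [-0.009, 0.29, 0, 0.115]]' >/dev/null;  python3 -m crank '[[0, 0.013, 0, 0], [0, 0.013, 0, 0], [0, 0.013, 0, 0]]' >/dev/null
python3 - <<'E'
from h import *
togo((.532,.002,.131),-.315)
E
```

```text
pos [0.5334 0.0014 0.2828] blade yaw -0.314 move [0.0012 0.0003 0.1518] turn 0.0012757569892087872 j [-0.09 -0.07  1.59 -0.    1.62 -1.35] F [ 0.8 -0.4  0.3] t 7.25
```

Descend, and verify from the side camera with bowl-floor reference; also compute the arc rows.

```bash
python3 -m crank '[[0.001, 0, 0.03, 0], [0.001, 0, 0.06, 0], [0.001, 0, 0.085, 0], [0.001, 0, 0.105, 0], [0.001, 0, 0.12, 0], [0.001, 0, 0.133, 0], [0.001, 0, 0.144, 0], [0.001, 0, 0.151, 0]]'; python3 -m crank '[[0, 0, 0, 0], [0, 0, 0, 0], [0, 0, 0, 0]]'
cat > arc.py <<'E'
# python3 arc.py TURN_STEP R : rows of a cw(+)/ccw(-) sweep about the bowl middle from here, blade kept radial
from h import *; import sys
st,r=float(sys.argv[1]),float(sys.argv[2]); n=int(sys.argv[3]) if len(sys.argv)>3 else 8
p,R,s=tool(); M=R.as_matrix(); B=np.array([.4846,.0176]); d=p[:2]-B; a=np.arctan2(d[1],d[0])
br=np.arctan2(M[1,0],M[0,0]); off=((br-a+np.pi/2)%np.pi)-np.pi/2
print('r',np.hypot(*d).round(4),'ang',np.degrees(a).round(1),'blade off radial',np.degrees(off).round(1),'j6',s['joint_pos'][5].round(2),'z',p[2].round(4),'F',s['force'].round(1),'t',s['time'],'grip',s['grip_force'],s['opening'])
o=[]
for k in range(1,n+1):
    q=a-st*k; X=np.r_[B+r*np.array([np.cos(q),np.sin(q)]),p[2]]; e=M.T@(X-p); o.append('%.3f %.3f 0 %.2f'%(e[0],e[1],st*k))
print(';'.join(o))
E
python3 arc.py .12 .052
python3 - <<'E'
from h import *
s=snap('side','s3.png'); t=snap('top','t3.png')
c=lambda i,x,y:cv2.resize(i[y:y+100,x:x+100],(400,400),interpolation=cv2.INTER_CUBIC)
cv2.imwrite('pics/c3.png',np.hstack([c(s,300,170),c(t,270,180)])[:,:,::-1])
E
```

```text
time: 7.92
eef_pos: [0.5322, 0.0009, 0.1314]
eef_rot: [-0.001, 0.157, 0.988, -0.0]
force: [0.5, -0.8, -0.7]
opening: 0.0137
grip_force: 30.0
time: 8.17
eef_pos: [0.5335, 0.0018, 0.1339]
eef_rot: [0.001, 0.157, 0.988, 0.0]
force: [0.2, -0.5, -0.6]
opening: 0.0137
grip_force: 30.0
r 0.0514 ang -17.9 blade off radial -0.1 j6 -1.35 z 0.1339 F [ 0.2 -0.5 -0.6] t 8.1667 grip 29.99554753303528 0.013650996203141388
-0.000 -0.006 0 0.12;0.001 -0.012 0 0.24;0.003 -0.018 0 0.36;0.005 -0.024 0 0.48;0.008 -0.029 0 0.60;0.012 -0.034 0 0.72;0.017 -0.039 0 0.84;0.021 -0.043 0 0.96
```

View pics/c3.png

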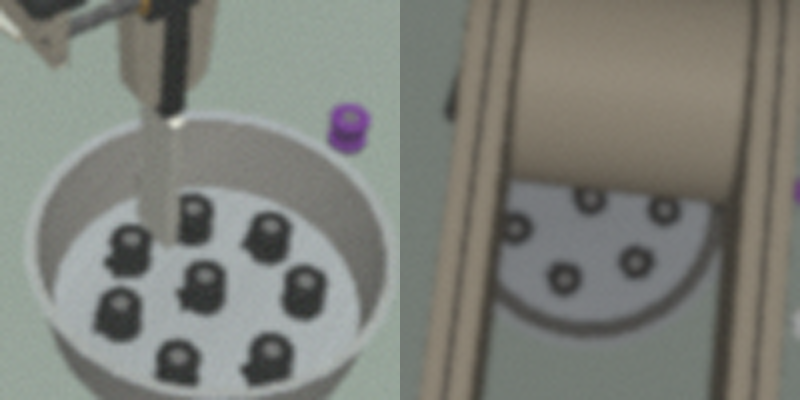

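```bash
python3 -c "
from h import *
p,R,s=tool(); M=R.as_matrix()
for dz in(.117,.121,.125): print([proj('side',p+M@[x,0,dz]).round(1) for x in(-.015,.015)])
print((138/4+299.5,235/4+169.5),(178/4+299.5,248/4+169.5))"
python3 -m crank '[[0, -0.006, 0, 0.12], [0.001, -0.012, 0, 0.24], [0.003, -0.018, 0, 0.36], [0.005, -0.024, 0, 0.48], [0.008, -0.029, 0, 0.60], [0.012, -0.034, 0, 0.72], [0.017, -0.039, 0, 0.84], [0.021, -0.043, 0, 0.96]]'; python3 arc.py .12 .052
```

```text
[array([335.3, 221.1]), array([342.8, 229.9])]
[array([335.2, 222.3]), array([342.7, 231.1])]
[array([335.2, 223.5]), array([342.7, 232.3])]
(334.0, 228.25) (344.0, 231.5)
time: 8.93
eef_pos: [0.4998, -0.0326, 0.1337]
eef_rot: [0.001, 0.597, 0.802, 0.0]
force: [0.6, 0.1, -0.8]
opening: 0.0137
grip_force: 30.0
r 0.0525 ang -73.2 blade off radial -0.2 j6 -0.46 z 0.1337 F [ 0.6  0.1 -0.8] t 8.9333 grip 29.990821480751038 0.013662220607519284
0.001 -0.006 0 0.12;0.002 -0.012 0 0.24;0.004 -0.018 0 0.36;0.006 -0.024 0 0.48;0.009 -0.029 0 0.60;0.013 -0.034 0 0.72;0.018 -0.039 0 0.84;0.023 -0.043 0 0.96
```

```bash
python3 -m crank '[[0.001, -0.006, 0.001, 0.12], [0.002, -0.012, 0.002, 0.24], [0.004, -0.018, 0.002, 0.36], [0.006, -0.024, 0.002, 0.48], [0.009, -0.029, 0.002, 0.60], [0.013, -0.034, 0.002, 0.72], [0.018, -0.039, 0.002, 0.84], [0.023, -0.043, 0.002, 0.96]]'; python3 arc.py .12 .052
```

```text
time: 9.6
eef_pos: [0.452, -0.023, 0.1318]
eef_rot: [0.001, 0.9, 0.435, 0.001]
force: [0.9, -0.2, -1.2]
opening: 0.0138
grip_force: 30.0
r 0.052 ang -128.7 blade off radial 0.4 j6 0.51 z 0.1318 F [ 0.9 -0.2 -1.2] t 9.6 grip 29.98982012271881 0.01383803366462904
0.000 -0.006 0 0.12;0.002 -0.012 0 0.24;0.003 -0.018 0 0.36;0.006 -0.024 0 0.48;0.009 -0.029 0 0.60;0.013 -0.034 0 0.72;0.018 -0.039 0 0.84;0.022 -0.042 0 0.96
```

```bash
python3 -m crank '[[0, -0.006, 0, 0.12], [0.002, -0.012, 0, 0.24], [0.003, -0.018, 0, 0.36], [0.006, -0.024, 0, 0.48], [0.009, -0.029, 0, 0.60], [0.013, -0.034, 0, 0.72], [0.018, -0.039, 0, 0.84], [0.022, -0.042, 0, 0.96]]'; python3 arc.py .12 .052;python3 - <<'E'
from h import *
s=snap('side','s4.png'); t=snap('top','t4.png')
c=lambda i,x,y:cv2.resize(i[y:y+100,x:x+100],(400,400),interpolation=cv2.INTER_CUBIC)
cv2.imwrite('pics/c4.png',np.hstack([c(s,300,170),c(t,270,180)])[:,:,::-1])
E
```

```text
time: 10.27
eef_pos: [0.4334, 0.0202, 0.1322]
eef_rot: [0.001, 1.0, -0.029, 0.002]
force: [4.8, -4.3, 2.1]
opening: 0.0137
grip_force: 30.0
r 0.0513 ang 177.1 blade off radial -0.5 j6 1.56 z 0.1322 F [ 4.8 -4.3  2.1] t 10.2667 grip 29.996306598186493 0.013668118497368537
-0.000 -0.006 0 0.12;0.001 -0.012 0 0.24;0.002 -0.018 0 0.36;0.005 -0.024 0 0.48;0.008 -0.029 0 0.60;0.012 -0.034 0 0.72;0.016 -0.039 0 0.84;0.021 -0.043 0 0.96
```

View pics/c4.png

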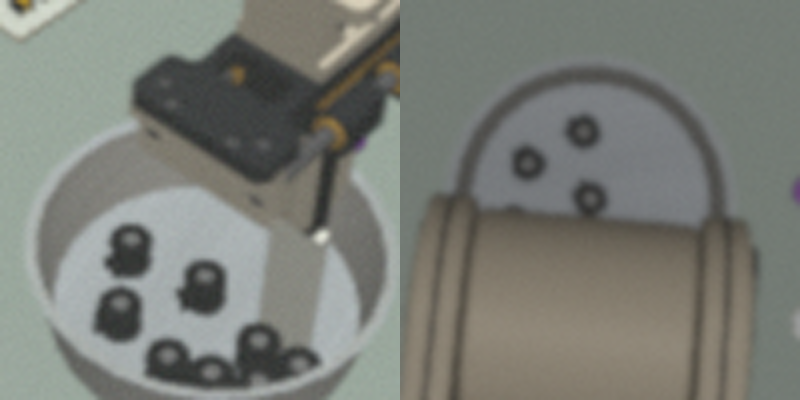

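```bash
python3 -m crank '[[0, -0.004, 0, 0.08], [0.001, -0.008, 0, 0.16], [0.001, -0.012, 0, 0.24], [0.002, -0.018, 0, 0.36]]'; python3 arc.py .12 .052 5
```

```text
time: 10.7
eef_pos: [0.4365, 0.0371, 0.1321]
eef_rot: [0.001, 0.979, -0.204, 0.002]
force: [2.0, -2.2, 1.6]
opening: 0.014
grip_force: 30.0
r 0.0519 ang 158.0 blade off radial -1.5 j6 1.95 z 0.1321 F [ 2.  -2.2  1.6] t 10.7 grip 29.99535173177719 0.014005164361260014
0.000 -0.006 0 0.12;0.001 -0.012 0 0.24;0.003 -0.018 0 0.36;0.005 -0.024 0 0.48;0.008 -0.030 0 0.60
```

Continue to j6 ≈ 2.45.

```bash
python3 -m crank '[[0, -0.006, 0, 0.12], [0.001, -0.012, 0, 0.24], [0.003, -0.018, 0, 0.36], [0.005, -0.023, 0, 0.46], [0.005, -0.023, 0, 0.46]]'; python3 arc.py -.12 .052;python3 - <<'E'
from h import *
s=snap('side','s5.png'); t=snap('top','t5.png')
c=lambda i,x,y:cv2.resize(i[y:y+100,x:x+100],(400,400),interpolation=cv2.INTER_CUBIC)
cv2.imwrite('pics/c5.png',np.hstack([c(s,300,170),c(t,270,180)])[:,:,::-1])
E
```

```text
time: 11.12
eef_pos: [0.4504, 0.0569, 0.1318]
eef_rot: [-0.0, 0.906, -0.423, 0.001]
force: [2.9, -3.5, -0.2]
opening: 0.0139
grip_force: 30.0
r 0.0521 ang 131.0 blade off radial -1.1 j6 2.46 z 0.1318 F [ 2.9 -3.5 -0.2] t 11.1167 grip 30.00164419412613 0.0138994012034973
0.001 0.006 0 -0.12;0.002 0.012 0 -0.24;0.004 0.018 0 -0.36;0.006 0.024 0 -0.48;0.010 0.029 0 -0.60;0.014 0.034 0 -0.72;0.018 0.038 0 -0.84;0.023 0.042 0 -0.96
```

View pics/c5.png

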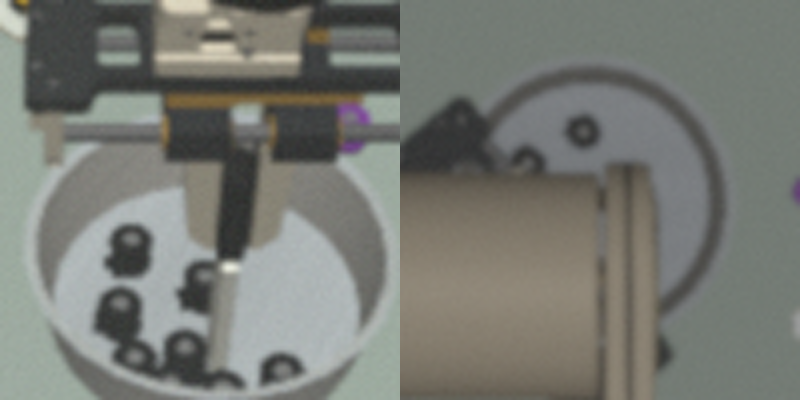

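```bash
python3 -m crank '[[0.001, 0.006, 0, -0.12], [0.002, 0.012, 0, -0.24], [0.004, 0.018, 0, -0.36], [0.006, 0.024, 0, -0.48], [0.010, 0.029, 0, -0.60], [0.014, 0.034, 0, -0.72], [0.018, 0.038, 0, -0.84], [0.023, 0.042, 0, -0.96]]'; python3 arc.py -.12 .052
```

```text
time: 11.88
eef_pos: [0.431, 0.0125, 0.1309]
eef_rot: [-0.001, 0.999, 0.05, -0.0]
force: [0.2, 0.3, -0.6]
opening: 0.0136
grip_force: 30.0
r 0.0539 ang -174.6 blade off radial 0.3 j6 1.38 z 0.1309 F [ 0.2  0.3 -0.6] t 11.8833 grip 29.99965399503708 0.013587710954102362
0.002 0.006 0 -0.12;0.003 0.012 0 -0.24;0.005 0.018 0 -0.36;0.008 0.024 0 -0.48;0.011 0.029 0 -0.60;0.015 0.034 0 -0.72;0.019 0.039 0 -0.84;0.024 0.043 0 -0.96
```

```bash
python3 -m crank '[[0.002, 0.006, 0, -0.12], [0.003, 0.012, 0, -0.24], [0.005, 0.018, 0, -0.36], [0.008, 0.024, 0, -0.48], [0.011, 0.029, 0, -0.60], [0.015, 0.034, 0, -0.72], [0.019, 0.039, 0, -0.84], [0.024, 0.043, 0, -0.96]]'; python3 arc.py -.12 .052
```

```text
time: 12.55
eef_pos: [0.4583, -0.0283, 0.1305]
eef_rot: [-0.001, 0.863, 0.505, -0.0]
force: [0.7, -0.4, -1.0]
opening: 0.0134
grip_force: 30.0
r 0.0529 ang -119.8 blade off radial 0.5 j6 0.34 z 0.1305 F [ 0.7 -0.4 -1. ] t 12.55 grip 29.999411702156067 0.01340110859379063
0.001 0.006 0 -0.12;0.002 0.012 0 -0.24;0.004 0.018 0 -0.36;0.007 0.024 0 -0.48;0.010 0.029 0 -0.60;0.013 0.034 0 -0.72;0.018 0.039 0 -0.84;0.023 0.043 0 -0.96
```

```bash
python3 -m crank '[[0.001, 0.006, 0, -0.12], [0.002, 0.012, 0, -0.24], [0.004, 0.018, 0, -0.36], [0.007, 0.024, 0, -0.48], [0.010, 0.029, 0, -0.60], [0.013, 0.034, 0, -0.72], [0.018, 0.039, 0, -0.84], [0.023, 0.043, 0, -0.96]]'; python3 arc.py -.12 .052
```

```text
time: 13.22
eef_pos: [0.5073, -0.0296, 0.1305]
eef_rot: [-0.001, 0.532, 0.847, 0.0]
force: [-0.1, 0.0, -0.7]
opening: 0.014
grip_force: 30.0
r 0.0524 ang -64.3 blade off radial 0.0 j6 -0.61 z 0.1305 F [-0.1  0.  -0.7] t 13.2167 grip 29.999105036258698 0.013952513191162391
0.001 0.006 0 -0.12;0.002 0.012 0 -0.24;0.004 0.018 0 -0.36;0.006 0.024 0 -0.48;0.010 0.029 0 -0.60;0.013 0.034 0 -0.72;0.018 0.039 0 -0.84;0.023 0.043 0 -0.96
```

```bash
python3 -m crank '[[0.001, 0.006, 0, -0.12], [0.002, 0.012, 0, -0.24], [0.004, 0.018, 0, -0.36], [0.006, 0.024, 0, -0.48], [0.010, 0.029, 0, -0.60], [0.013, 0.034, 0, -0.72], [0.018, 0.039, 0, -0.84], [0.023, 0.043, 0, -0.96]]'; python3 arc.py -.12 .052
```

```text
time: 13.88
eef_pos: [0.5364, 0.0097, 0.1305]
eef_rot: [-0.001, 0.081, 0.997, 0.0]
force: [-0.7, 0.4, -0.8]
opening: 0.014
grip_force: 30.0
r 0.0524 ang -8.7 blade off radial -0.6 j6 -1.49 z 0.1305 F [-0.7  0.4 -0.8] t 13.8833 grip 29.999110400676727 0.013997001811647671
0.001 0.006 0 -0.12;0.002 0.012 0 -0.24;0.004 0.018 0 -0.36;0.007 0.024 0 -0.48;0.010 0.029 0 -0.60;0.014 0.034 0 -0.72;0.018 0.039 0 -0.84;0.023 0.042 0 -0.96
```

```bash
python3 -m crank '[[0.001, 0.006, 0, -0.12], [0.002, 0.012, 0, -0.24], [0.004, 0.018, 0, -0.36], [0.007, 0.024, 0, -0.48], [0.010, 0.029, 0, -0.60], [0.014, 0.034, 0, -0.72], [0.018, 0.039, 0, -0.84], [0.023, 0.042, 0, -0.96]]'; python3 arc.py .12 .052
python3 - <<'E'
from h import *
s=snap('side','s6.png'); t=snap('top','t6.png')
for c in('side','top'):
  for d in ctrl.find_in(c,'bobbin1_mid'): print(c,round(d['conf'],2),np.round(d['location'],3))
# displacement by side image: dark tops
E
```

```text
time: 14.55
eef_pos: [0.5209, 0.0551, 0.1305]
eef_rot: [-0.001, -0.388, 0.921, 0.001]
force: [0.2, -0.0, -1.2]
opening: 0.0136
grip_force: 30.0
r 0.0521 ang 45.9 blade off radial -0.2 j6 -2.36 z 0.1305 F [ 0.2 -0.  -1.2] t 14.55 grip 29.999223053455353 0.013553176834902666
0.000 -0.006 0 0.12;0.002 -0.012 0 0.24;0.003 -0.018 0 0.36;0.006 -0.024 0 0.48;0.009 -0.029 0 0.60;0.013 -0.034 0 0.72;0.017 -0.039 0 0.84;0.022 -0.043 0 0.96
side 0.54 [0.483 0.024 0.024]
```

```bash
python3 -m crank '[[0.008, 0, 0, 0], [0.018, 0, 0, 0], [0.028, 0, 0, 0], [0.038, 0, 0, 0], [0.048, 0, 0, 0], [0.056, 0, 0, 0], [0.061, 0, 0, 0], [0.062, 0, 0, 0]]'; python3 -m crank '[[-0.01, 0, 0, 0.1], [-0.02, 0, 0, 0.2], [-0.03, 0, 0, 0.3], [-0.03, 0, 0, 0.3]]';python3 - <<'E'
from h import *
togo((.48,.01,.13),-.2)
s=snap('side','s7.png'); t=snap('top','t7.png')
c=lambda i,x,y:cv2.resize(i[y:y+100,x:x+100],(400,400),interpolation=cv2.INTER_CUBIC)
o=[c(s,300,170),c(t,270,180)]
B=ctrl.find_in('side','bobbin1_mid'); print(B and B[0]['location'])
init=[(.533,.024),(.521,-.017),(.511,.061),(.488,.018),(.481,-.033),(.466,.069),(.444,-.015),(.432,.034)]
for q in init:
  for i,(k,off) in enumerate((('side',(300,170)),('top',(270,180)))):
    cv2.circle(o[i],tuple(int(v) for v in (proj(k,(*q,.022))-off+.5)*4-.5),5,(255,0,0),1)
cv2.imwrite('pics/c7.png',np.hstack(o)[:,:,::-1])
E
```

```text
time: 15.42
eef_pos: [0.4773, 0.0099, 0.1309]
eef_rot: [0.0, -0.382, 0.924, -0.0]
force: [-0.0, 0.5, -0.6]
opening: 0.0141
grip_force: 30.0
time: 15.75
eef_pos: [0.5002, 0.0329, 0.1311]
eef_rot: [0.001, -0.238, 0.971, 0.0]
force: [0.3, -0.1, -1.2]
opening: 0.0138
grip_force: 30.0
pos [0.5002 0.0329 0.1311] blade yaw 0.481 move [ 0.0285 -0.011   0.001 ] turn 0.6810047749788026 j [-0.04 -0.07  1.88  0.    1.33 -2.09] F [ 0.3 -0.1 -1.2] t 15.75
[0.4498, -0.2719, 0.0457]
```

View pics/c7.png

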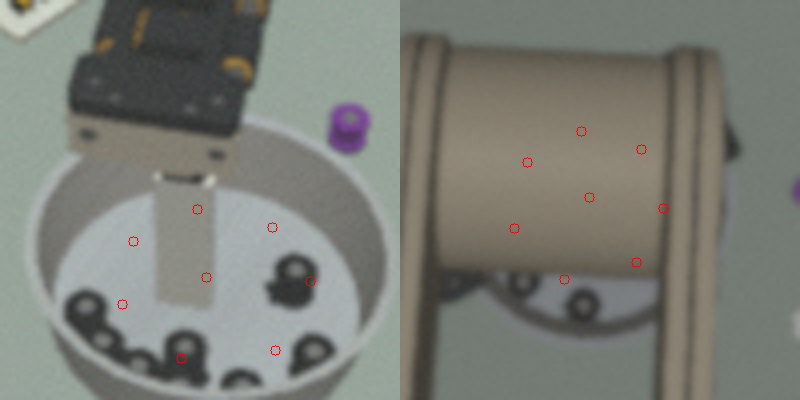

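Run:
```python
from h import *
for q in((87,300),(103,332),(140,358),(185,341),(180,380),(240,376),(313,346),(295,264)):
    w=atz('side',((q[0]+.5)/4-.5+300,(q[1]+.5)/4-.5+170),.024); d=w[:2]-[.4846,.0176]; print(q,w.round(3),np.hypot(*d).round(3),np.degrees(np.arctan2(d[1],d[0])).round())
```

```text
(87, 300) [0.526 0.072 0.024] 0.069 53.0
(103, 332) [0.507 0.083 0.024] 0.069 71.0
(140, 358) [0.482 0.083 0.024] 0.066 92.0
(185, 341) [0.471 0.06  0.024] 0.045 108.0
(180, 380) [0.458 0.081 0.024] 0.069 113.0
(240, 376) [0.436 0.06  0.024] 0.064 139.0
(313, 346) [0.418 0.02  0.024] 0.066 178.0
(295, 264) [ 0.456 -0.018  0.024] 0.046 -128.0
```

```bash
python3 -m crank '[[-0.006, 0.006, 0, 0.12], [-0.011, 0.012, 0, 0.24], [-0.011, 0.015, 0, 0.36], [-0.006, 0.021, 0, 0.4], [0.001, 0.027, 0, 0.4], [0.007, 0.033, 0, 0.4], [0.01, 0.036, 0, 0.4], [0.01, 0.036, 0, 0.4]]'
python3 - <<'E'
from h import *
togo((.484,.015,.131),-.12)
E
```

```text
time: 16.57
eef_pos: [0.4729, 0.059, 0.1311]
eef_rot: [0.0, -0.044, 0.999, 0.0]
force: [0.0, 0.0, -1.4]
opening: 0.0139
grip_force: 30.0
pos [0.4729 0.059  0.1311] blade yaw 0.088 move [-0.0072 -0.0448  0.0001] turn 0.20758513731422568 j [ 0.02 -0.14  1.94  0.    1.34 -1.64] F [ 0.   0.  -1.4] t 16.5667
```

```bash
python3 -m crank '[[0, 0, -0.01, 0.05], [0, 0, -0.03, 0.1], [0, 0, -0.055, 0.15], [0, 0, -0.08, 0.2], [0, 0, -0.11, 0.21], [0, 0, -0.14, 0.21], [0, 0, -0.165, 0.21], [0, 0, -0.169, 0.21]]'>/dev/null
python3 - <<'E'
from h import *
togo((.4403,.2881,.30),-.123)
E
```

```text
pos [0.4751 0.0591 0.305 ] blade yaw -0.123 move [0.0627 0.223  0.0048] turn -8.31468643998079e-05 j [ 0.02 -0.23  1.7   0.    1.66 -1.43] F [ 0.9 -0.9 -0.4] t 17.2333
```

```bash
python3 -m crank '[[0.01, 0.03, 0, 0], [0.02, 0.07, 0, 0], [0.03, 0.105, 0, 0], [0.04, 0.14, 0, 0], [0.05, 0.175, 0.002, 0], [0.058, 0.205, 0.003, 0], [0.062, 0.22, 0.004, 0], [0.063, 0.223, 0.004, 0]]'>/dev/null; python3 -m crank '[[0, 0, 0, 0], [0, 0, 0, 0], [0, 0, 0, 0], [0, 0, 0, 0]]'>/dev/null
python3 - <<'E'
from h import *
ctrl.read_camera('side')
togo((.4403,.2881,.285),-.123)
snap('side','s8.png'); np.save('s8.npy',ctrl.read_camera('side')); togo((.4403,.2881,.285),-.123)
snap('top','t8.png')
for c in('side','top'):
  for n in('paddle','slot'):
    for d in ctrl.masks_of(c,n)[:2]:
        ys,xs=np.where(d['region']); print(c,n,round(d['conf'],2),xs.min(),xs.max(),ys.min(),ys.max(),len(xs)); np.save(f'm_{c}_{n}.npy',d['region']) 
p,R,s=tool(); M=R.as_matrix()
for x in(-.015,.015):
  for y in(-.004,.004): print(proj('side',p+M@[x,y,.121]).round(1),proj('top',p+M@[x,y,.121]).round(1))
E
```

```text
pos [0.4392 0.2872 0.2959] blade yaw -0.126 move [-0.001   0.001   0.0109] turn -0.003265198438127115 j [ 0.48 -0.09  1.59 -0.    1.64 -0.96] F [-0.7 -0.3 -1.3] t 18.2833
pos [0.4391 0.2875 0.296 ] blade yaw -0.126 move [-0.0011  0.0007  0.011 ] turn -0.0030251406974741712 j [ 0.48 -0.09  1.59 -0.    1.64 -0.96] F [ 0.7  0.3 -0.6] t 18.3833
side paddle 0.76 257 275 234 301 832
side paddle 0.53 410 425 160 200 301
side slot 0.65 220 358 281 399 10711
side slot 0.17 258 274 234 300 745
top paddle 0.58 300 307 235 243 62
top paddle 0.54 199 208 234 239 45
top slot 0.98 183 250 211 294 3071
[269.6 292.8] [205.4 241.2]
[265.4 296. ] [202.1 240.7]
[282.3 306. ] [203.4 253.8]
[278.1 309.4] [200.1 253.3]
```

Run:
```python
import numpy as np
from h import *
m=np.load('m_side_slot.npy') # second overwritten
d=ctrl.masks_of('side','paddle')[0]['region']; np.save('mp.npy',d)
for y in range(232,304,4):
    xs=np.where(d[y])[0]; print(y,xs.min() if len(xs) else None,xs.max() if len(xs) else None)
g=cv2.cvtColor(cv2.imread('pics/s8.png'),cv2.COLOR_BGR2GRAY)
for y in range(250,314,3): print(y,' '.join('%3d'%v for v in g[y,250:294:1]))
p,R,s=tool(); M=R.as_matrix()
for z in(.021,.121):
  print(z,[proj('side',p+M@[x,y,z]).round(1) for x in(-.015,.015) for y in(-.004,.004)])
```

```text
232 None None
236 265 274
240 263 275
244 264 275
248 265 275
252 265 274
256 266 274
260 267 274
264 266 273
268 258 274
272 258 274
276 258 274
280 259 274
284 259 274
288 259 274
292 262 274
296 265 274
300 269 273
250 120 119 119 123 127 124 123 125 122 123 125 121 122 121  98  65  52  50  52  53  52  49  51  52  60  94 118 126 124 122 129 141 157 167 166 166 163 164 167 168 167 163 165 163
253 119 119 121 125 128 128 124 125 122 126 125 122 126 124 112  73  54  49  53  50  53  51  53  54  57  82 107 121 126 139 153 161 166 167 166 166 169 166 167 166 166 168 166 166
256 122 118 116 116 122 124 125 123 123 122 127 125 124 124 115  91  60  53  55  54  51  53  52  64  93 124 139 151 160 163 166 164 166 165 166 167 165 167 167 166 166 164 165 167
259 157 143 127 121 123 122 128 125 125 125 124 124 126 126 123 110  73  52  50  55  54  54  51  72 120 157 166 165 165 167 164 166 166 166 166 168 165 167 168 168 166 166 168 167
262 166 165 163 159 143 129 127 128 126 124 126 125 125 126 124 114  88  57  49  56  55  65  92 125 157 166 168 165 168 169 166 166 165 168 167 167 167 168 167 16
[... 2575 characters left out ...]
13 213 213 213 212 213 210 213 210 207 187 165 149 153 175 204 213 214 211 212 212 213 213 214 212 212 212 208 210 210 213 215 208 199 189 185
310 201 187 153 124 138 176 209 213 213 212 215 214 213 212 203 180 157 140 139 140 139 141 138 141 152 181 205 214 212 213 214 214 214 214 213 212 212 211 211 211 212 213 213 208
313 202 197 167 161 179 203 212 212 215 212 213 214 213 215 214 214 208 184 156 141 137 136 134 140 135 140 140 153 180 203 213 214 215 214 212 214 214 215 213 211 210 210 211 213
0.021 [array([263.3, 252.4]), array([258.4, 255.8]), array([277.5, 266.3]), array([272.6, 269.8])]
0.121 [array([269.6, 292.8]), array([265.4, 296. ]), array([282.3, 306. ]), array([278.1, 309.4])]
```

```bash
cat > fit.py <<'E'
from h import *
from scipy.optimize import least_squares
def fit(pM,A,B,C,L,Rt,F,bias=None,fb=True):
    p,M=pM
    def pts(v):
        dx,dz,a,b,dy=v; Q=M@Ro.from_euler('yx',[a,b]).as_matrix()
        o=p+M@[dx,dy,dz]
        return lambda x,y,z: proj('side',o+Q@[x,y,-z])
    bs=np.zeros(2) if bias is None else bias
    def res(v):
        if fb: v=np.r_[v,0,0]
        f=pts(v); r=[]
        for c,(x,y) in zip((A,B,C),((-.015,.004),(.015,.004),(.015,-.004))): r+=list(f(x,y,0)+bs-c)
        for ps,(x,y) in zip((L,F,Rt),((-.015,.004),(.015,.004),(.015,-.004))):
            u=f(x,y,0)+bs; w=f(x,y,.05)+bs
            for q in ps: r.append(2*(u[0]+(w[0]-u[0])*(q[1]-u[1])/(w[1]-u[1])-q[0]))
        return r
    s=least_squares(res,[0,.12,0] if fb else [0,.12,0,0,0]); return s.x,np.sqrt(2*s.cost/len(s.fun)),np.round(s.fun,1)
E
python3 - <<'E'
from fit import *
p,R,s=tool(); M=R.as_matrix()
b=np.array([274.5,314.9])-proj('side',(.4403,.2881,.1320)); print('bias',b)
D=((258.7,288.3),(271.3,302.3),(275.2,298),[(257.7,272),(258.9,284)],[(274.5,271),(275,280),(275.2,289)],[(271.5,272),(271.7,290)])
for bb in(np.zeros(2),b):
    for fb in(True,False): print(*fit((p,M),*D,bias=bb,fb=fb))
E
```

```text
bias [-0.75803911  0.04410321]
[-0.01529699  0.11809581 -0.10958402] 0.9253247627982588 [ 0.2 -0.5  0.1 -0.3  0.5  0.7 -0.1 -0.7 -1.9 -1.3  1.7  0.9  0.7]
[-0.03822423  0.16047368 -0.22644929  0.08577914 -0.01307765] 0.8256588839446021 [ 0.6 -0.3 -0.1 -0.4 -0.1  0.6  0.4  0.1 -1.6 -1.4  1.7  0.5 -0. ]
[-0.01305027  0.11524071 -0.10593916] 0.9455693915111429 [ 0.1 -0.5  0.1 -0.3  0.5  0.7 -0.2 -0.7 -1.9 -1.2  1.8  1.   0.8]
[-0.03744058  0.16043843 -0.22410609  0.08592953 -0.01400551] 0.8203589480097477 [ 0.6 -0.2 -0.1 -0.4 -0.1  0.6  0.4  0.1 -1.6 -1.4  1.7  0.5 -0. ]
```

Run:
```python
from h import *
togo((.5243,.0126,.29))
```

```text
pos [0.4388 0.2882 0.2959] blade yaw -0.125 move [-0.1191 -0.2628  0.0059] turn None j [ 0.48 -0.09  1.59 -0.    1.64 -0.96] F [ 0.5  0.3 -1.2] t 18.6833
```

```bash
python3 -m crank '[[-0.01, -0.02, 0, 0], [-0.025, -0.055, 0, 0], [-0.041, -0.09, 0, 0], [-0.057, -0.126, 0, 0], [-0.073, -0.161, 0, 0], [-0.09, -0.198, 0, 0], [-0.106, -0.233, 0, 0], [-0.115, -0.253, 0, 0]]' >/dev/null;python3 -m crank '[[-0.004, -0.01, 0, 0], [-0.004, -0.01, 0.01, 0], [-0.004, -0.01, 0.04, 0], [-0.004, -0.01, 0.075, 0], [-0.004, -0.01, 0.11, 0], [-0.004, -0.01, 0.14, 0], [-0.004, -0.01, 0.157, 0], [-0.004, -0.01, 0.162, 0]]'
python3 - <<'E'
from h import *
togo((.5526,.009,.133))
E
```

```text
time: 20.02
eef_pos: [0.5207, 0.0145, 0.1288]
eef_rot: [-0.004, 0.062, 0.998, 0.0]
force: [-0.4, 0.2, -0.5]
opening: 0.014
grip_force: 30.0
pos [0.5207 0.0145 0.1288] blade yaw -0.123 move [-0.0323 -0.0015 -0.0044] turn None j [-0.07 -0.    1.82  0.    1.34 -1.52] F [-0.4  0.2 -0.5] t 20.0167
```

```bash
python3 -m crank '[[-0.008, -0.001, -0.001, 0], [-0.014, -0.001, -0.001, 0], [-0.019, -0.001, -0.001, 0], [-0.023, -0.001, -0.001, 0], [-0.025, -0.001, -0.001, 0], [-0.027, -0.001, -0.001, 0]]'; python3 -m crank '[[-0.0015, 0, 0, 0], [-0.003, 0, 0, 0], [-0.0045, 0, 0, 0], [-0.0045, 0, 0, 0]]'
```

```text
time: 20.52
eef_pos: [0.5519, 0.0085, 0.1368]
eef_rot: [0.001, 0.062, 0.998, 0.0]
force: [-5.2, 2.2, 5.0]
opening: 0.0136
grip_force: 30.0
time: 20.85
eef_pos: [0.5564, 0.008, 0.1368]
eef_rot: [0.001, 0.062, 0.998, 0.0]
force: [-4.6, 1.8, 4.3]
opening: 0.0137
grip_force: 30.0
```

```bash
python3 -c "
from h import *
togo((.5526,.009,.133))"
```

```text
pos [0.5564 0.008  0.1368] blade yaw -0.125 move [0.0039 0.0006 0.0038] turn None j [-0.08  0.07  1.72  0.    1.35 -1.52] F [-4.6  1.8  4.3] t 20.85
```

```bash
python3 -m crank '[[0.01, 0, 0, 0], [0.025, 0, 0, 0], [0.025, 0, -0.03, 0], [0.025, 0, -0.065, 0], [0.025, 0, -0.1, 0], [0.025, 0, -0.135, 0], [0.025, 0, -0.155, 0], [0.025, 0, -0.16, 0]]'>/dev/null
python3 - <<'E'
from h import *
togo((.4403,.2881,.296),-.123)
E
```

```text
pos [0.5336 0.0104 0.3021] blade yaw -0.125 move [0.1273 0.2639 0.0047] turn -0.0019986768910333907 j [-0.08 -0.08  1.57 -0.    1.64 -1.52] F [0.  0.4 0.8] t 21.5167
```

```bash
python3 -m crank '[[0.01, 0.02, 0, 0], [0.025, 0.055, 0, 0], [0.042, 0.09, 0, 0], [0.06, 0.126, 0, 0], [0.078, 0.161, 0, 0], [0.095, 0.198, 0, 0], [0.112, 0.233, 0, 0], [0.121, 0.253, 0, 0]]' >/dev/null;python3 -m crank '[[0.006, 0.011, 0, 0], [0.006, 0.011, 0, 0], [0.006, 0.011, 0, 0], [0.006, 0.011, 0, 0], [0.006, 0.011, 0, 0]]' >/dev/null;  python3 - <<'E'
from h import *
togo((.4403,.2881,.285),-.123)
g=cv2.cvtColor(snap('side','s9.png'),cv2.COLOR_RGB2GRAY)
for y in range(262,316,3): print(y,' '.join('%3d'%v for v in g[y,252:290:1]))
p,R,s=tool(); M=R.as_matrix()
for z in(.0165,.1165):
  print(z,[proj('side',p+M@[x,y,z]).round(1) for x in(-.015,.015) for y in(-.004,.004)])
E
```

```text
pos [0.438  0.2872 0.2947] blade yaw -0.127 move [-0.0021  0.0012  0.0097] turn -0.0036530394670082345 j [ 0.48 -0.09  1.6  -0.    1.64 -0.96] F [ 0.9 -0.2 -0.6] t 22.6
262 166 157 142 127 123 128 125 127 125 124 125 125 125 123 110  77  54  56  53  57  50  51  52  55  60  85 128 161 167 165 167 165 168 168 168 167 166 167
265 166 166 167 165 157 147 137 131 129 127 128 128 128 126 116  80  58  54  52  55  56  54  53  56  70 108 146 165 167 167 167 167 167 167 168 167 168 167
268 165 166 167 167 169 165 165 165 164 164 155 145 136 138 138 134 122  94  72  62  83 126 176 210 224 220 191 169 163 166 167 166 167 168 166 167 166 165
271 169 165 167 166 166 166 168 166 166 166 161 150 139 138 138 138 139 140 141 140 150 184 209 210 188 158 144 153 165 165 170 165 167 168 168 166 167 166
274 166 166 166 167 168 165 166 164 168 168 165 157 144 139 135 141 139 138 137 136 139 138 140 143 142 141 138 150 164 167 167 168 168 168 166 168 167 166
277 167 169 170 166 166 164 165 167 167 167 166 163 150 137 139 137 137 139 137 140 140 140 141 143 142 142 140 140 152 162 168 166 168 167 166 167 168
[... 1376 characters left out ...]
 151 181 206 212 214 207 199 187
307 192 196 207 211 213 214 214 214 213 213 212 212 212 210 211 206 188 164 149 153 175 203 209 201 181 154 145 142 140 138 147 177 205 211 209 209 211 213
310 150 121 135 177 211 215 212 211 212 214 213 211 203 181 155 142 141 138 139 140 139 141 157 182 201 211 202 190 187 192 209 215 214 212 212 212 211 212
313 168 160 180 204 213 213 214 213 211 212 213 213 217 215 205 184 156 139 137 136 139 138 141 139 144 152 182 203 211 215 212 214 214 214 214 213 212 211
0.0165 [array([264. , 250.8]), array([259.2, 254.1]), array([278.3, 264.6]), array([273.4, 268.1])]
0.1165 [array([270.3, 291.5]), array([266. , 294.7]), array([283. , 304.7]), array([278.8, 308.1])]
```

Run:
```python
from fit import *
p,R,s=tool(); M=R.as_matrix(); print(p)
b=np.array([-.76,.04])
D=((267,297),(280,310.3),(283.6,307),[(263.6,274),(265,283),(266.4,292)],[(279.6,274),(280.7,283),(281.3,289),(282,298),(282.8,307)],[(275.7,280),(277,289),(278.3,298)])
for bb in(np.zeros(2),b):
    r=fit((p,M),*D,bias=bb); print(*r)
    dx,dz,a=r[0]; print('tip',p+M@[dx,0,dz])
    print(*fit((p,M),*D,bias=bb,fb=False)[:2])
```

```text
[0.43799568 0.2872293  0.29478398]
[ 0.00072994  0.12209388 -0.00989855] 0.8243900728593979 [-0.3 -0.1 -0.7  0.1 -0.   0.1 -1.2 -1.1 -1.  -0.2 -0.6 -1.   0.9  0.7
  0.7  1.3  1.6]
tip [0.4372973  0.287295   0.17268993]
[-0.02364771  0.17060652 -0.11086137  0.06279912 -0.01508344] 0.449996806475585
[ 0.00283115  0.11930418 -0.0068606 ] 0.8753197257681392 [-0.4 -0.1 -0.6  0.2  0.   0.1 -1.3 -1.2 -1.2 -0.2 -0.6 -1.   1.   0.7
  0.8  1.3  1.7]
tip [0.43521237 0.28756131 0.17547913]
[-0.02306734  0.17099247 -0.10956502  0.06370583 -0.01614238] 0.44549246399331666
```

```bash
python3 -m crank '[[-0.002, 0, 0.008, 0], [-0.0045, 0.001, 0.018, 0], [-0.0045, 0.001, 0.026, 0], [-0.0045, 0.001, 0.03, 0], [-0.0045, 0.001, 0.03, 0], [-0.0045, 0.001, 0.03, 0]]' ;  python3 - <<'E'
from h import *
togo((.4427,.288,.265),-.125)
g=cv2.cvtColor(snap('side','s10.png'),cv2.COLOR_RGB2GRAY)
print('     ',' '.join('%3d'%v for v in range(256,292)))
for y in range(282,332,2): print(y,' ',' '.join('%3d'%v for v in g[y,256:292:1]))
g0=cv2.cvtColor(cv2.imread('pics/side0.png'),cv2.COLOR_BGR2GRAY); print('before')
for y in range(302,332,2): print(y,' ',' '.join('%3d'%v for v in g0[y,256:292:1]))
p,R,s=tool(); M=R.as_matrix()
a=-.123; U=np.array([np.cos(a),np.sin(a),0]); V=np.array([-np.sin(a),np.cos(a),0])
print('slot corners',[proj('side',np.array([.4403,.2881,.132])+i*.017*U+j*.006*V).round(1) for i in(-1,1) for j in(-1,1)])
E
```

```text
time: 23.15
eef_pos: [0.4415, 0.2887, 0.2641]
eef_rot: [-0.001, 0.062, 0.998, -0.0]
force: [-0.1, -0.4, -0.8]
opening: 0.0138
grip_force: 30.0
pos [0.4415 0.2887 0.2641] blade yaw -0.125 move [-0.0012 -0.0005 -0.0009] turn 0.00021099200793450734 j [ 0.48 -0.08  1.64 -0.    1.58 -0.96] F [-0.1 -0.4 -0.8] t 23.15
      256 257 258 259 260 261 262 263 264 265 266 267 268 269 270 271 272 273 274 275 276 277 278 279 280 281 282 283 284 285 286 287 288 289 290 291
282   170 169 168 170 169 163 150 143 140 141 141 140 135 128 123 157 208 229 232 227 212 187 168 173 174 174 174 173 175 173 171 172 170 169 171 167
284   168 170 170 167 171 170 165 154 142 138 141 140 144 141 139 144 164 186 190 166 144 147 164 184 187 188 187 186 185 187 185 182 180 178 173 166
286   171 171 171 178 182 179 183 165 142 139 141 141 140 140 141 138 139 144 148 145 143 143 159 184 189 188 187 185 185 186 186 187 185 187 186 186
288   182 185 187 188 191 190 187 173 150 139 140 140 140 142 142 142 141 143 149 146 144 146 153 175 185 190 185 185 184 185 186 183 186 188 188 189
290   191 191 187 189 187 188 189 181
[... 4775 characters left out ...]
 165 161 160 170 187 194 196 195 197 193 195 196 196 196 199 198 197 199 198 200 191 191 187 190 188 193 197 198 195 193 195 199 198 197 195 196
326   172 174 166 162 158 172 191 196 197 199 197 194 192 195 195 197 196 195 196 197 199 195 195 196 195 195 195 196 199 196 194 195 194 197 196 189
328   170 169 166 168 168 165 165 179 193 198 198 199 196 196 196 197 195 196 196 197 197 200 199 196 196 197 194 195 198 197 199 197 189 180 163 149
330   168 168 170 170 172 170 169 164 169 186 192 198 199 198 195 196 194 196 194 196 195 199 200 201 200 199 195 192 194 193 191 180 155 148 155 162
slot corners [array([285.3, 319.8]), array([279.2, 324.8]), array([271.5, 305.3]), array([265.4, 310. ])]
```

Run:
```python
from fit import *
p,R,s=tool(); M=R.as_matrix(); print(p)
B=(278.6,319.6);C=(282.4,316.2)
f0=proj
D=[None,B,C,[(263.3,290),(264.2,296),(265.3,300),(266.2,304),(266.8,308)],[(278.6,288),(279.3,294),(280,300),(280.6,307),(281.3,312),(282,316)],[(274.3,288),(275.2,297),(276.5,304),(277.5,312)]]
for bb in(np.zeros(2),np.array([-.7,.4])):
    # A guess from blade geometry: leave loose by reusing prediction
    A=np.array([266.9+.6,307.5]) 
    r=fit((p,M),A,*D[1:],bias=bb); print(*r)
    dx,dz,a=r[0]; t=p+M@[dx,0,dz]; print('tip',t, 'tip if lowered to slot top: ', proj('side',[t[0],t[1],.132])+bb,'slot obs',np.mean([(285,320.5),(278.5,324.5),(270.5,306.2),(264.5,310.5)],0))
    print('needs world',atz('side',np.mean([(285,320.5),(278.5,324.5),(270.5,306.2),(264.5,310.5)],0)-bb,.132)[:2]-t[:2])
```

```text
[0.44181085 0.28889093 0.26475906]
[0.00154535 0.12174431 0.00410542] 0.7687691255163291 [-1.3 -0.6 -0.2  0.4  0.2  0.5 -0.3  0.1 -0.7 -1.  -0.8 -1.1 -0.2 -0.8
 -0.4  0.4  0.6  0.8  1.4  1.3  0.9]
tip [0.44025133 0.28907288 0.14301507] tip if lowered to slot top:  [274.84159489 315.31420083] slot obs [274.625 315.425]
needs world [0.00012555 0.00035048]
[0.00376617 0.11756288 0.00818933] 0.8238597693231028 [-1.4 -0.6 -0.1  0.4  0.2  0.5 -0.4 -0.1 -0.8 -1.1 -0.9 -1.1 -0.2 -0.8
 -0.4  0.5  0.7  0.8  1.5  1.4  1.1]
tip [0.43804865 0.28934947 0.14719695] tip if lowered to slot top:  [275.04055017 316.67952819] slot obs [274.625 315.425]
needs world [ 0.00197187 -0.00111033]
```

```bash
python3 -m crank '[[-0.001, 0, 0.002, 0], [-0.001, 0, 0.004, 0], [-0.001, 0, 0.006, 0]]' | grep -E 'pos|force'; python3 -m crank '[[0, 0, 0.0015, 0], [0, 0, 0.003, 0]]'| grep -E 'pos|force';  python3 -m crank '[[0, 0, 0.001, 0], [0, 0, 0.002, 0]]'| grep -E 'pos|force'; python3 -m crank '[[0, 0, 0.001, 0], [0, 0, 0.002, 0]]'| grep -E 'pos|force'
```

```text
eef_pos: [0.4431, 0.2889, 0.259]
force: [-0.8, -0.2, -0.5]
grip_force: 30.0
eef_pos: [0.4428, 0.2888, 0.2557]
force: [0.6, 0.0, -0.8]
grip_force: 30.0
eef_pos: [0.4428, 0.2888, 0.2537]
force: [0.1, 0.1, -0.7]
grip_force: 30.0
eef_pos: [0.4429, 0.2888, 0.2518]
force: [0.1, 0.1, -1.2]
grip_force: 30.0
```

Tip now around 0.130–0.134; continue gently.

```bash
for i in 1 2 3; do python3 -m crank '[[0, 0, 0.001, 0], [0, 0, 0.002, 0]]'| grep -E 's:|force:'; done; python3 -c "
from h import *
togo((.4427,.288,.265),-.125); snap('side','s11.png')"
```

```text
eef_pos: [0.4429, 0.2888, 0.2497]
force: [0.2, 0.2, -1.6]
grip_force: 30.0
eef_pos: [0.4429, 0.2888, 0.2477]
force: [0.2, 0.6, -0.6]
grip_force: 30.0
eef_pos: [0.4429, 0.2888, 0.2457]
force: [0.1, -0.6, -0.9]
grip_force: 30.0
pos [0.4429 0.2888 0.2457] blade yaw -0.125 move [ 0.0001 -0.0008 -0.0193] turn 0.00026445029955723953 j [ 0.48 -0.07  1.66 -0.    1.55 -0.97] F [ 0.1 -0.6 -0.9] t 24.45
```

```bash
for i in 1 2 3; do python3 -m crank '[[0, 0, 0.0015, 0], [0, 0, 0.003, 0]]'| grep -E 's:|force:'; done
python3 - <<'E'
from h import *
g=cv2.cvtColor(snap('side','s12.png'),cv2.COLOR_RGB2GRAY)
print('     ',' '.join('%3d'%v for v in range(260,290)))
for y in range(296,328,2): print(y,' ',' '.join('%3d'%v for v in g[y,260:290:1]))
E
```

```text
eef_pos: [0.4429, 0.2888, 0.2428]
force: [0.0, 0.7, -0.7]
grip_force: 30.0
eef_pos: [0.4429, 0.2887, 0.2396]
force: [0.6, 0.0, -0.3]
grip_force: 30.0
eef_pos: [0.4428, 0.2887, 0.2366]
force: [-0.0, 0.0, -1.3]
grip_force: 30.0
      260 261 262 263 264 265 266 267 268 269 270 271 272 273 274 275 276 277 278 279 280 281 282 283 284 285 286 287 288 289
296   194 192 192 182 165 150 142 145 144 147 147 147 144 145 146 147 145 147 156 184 202 197 192 190 190 191 194 191 192 190
298   192 194 196 193 186 163 147 145 144 146 148 145 144 145 149 151 146 147 152 180 212 216 207 198 193 190 190 190 194 191
300   195 198 202 212 206 178 149 142 145 146 147 144 146 143 149 151 145 147 150 170 204 217 219 215 207 197 193 191 191 193
302   211 215 217 218 212 185 152 143 145 146 147 143 145 147 144 150 148 145 149 164 195 215 215 219 218 216 208 198 194 193
304   220 218 218 221 218 206 165 146 143 146 149 145 146 146 146 147 153 149 147 158 187 214 218 218 216 218 219 216 208 197
306   220 219 221 220 218 209 176 147 144 145 146 145 147 144 147 147 150 149 146 151 183 216 218 216 217 218 218 220 
[... 567 characters left out ...]
45 147 147 145 148 146 148 145 149 172 211 221 221 222 220 222 221 221
318   220 219 221 221 219 219 222 220 223 223 221 205 178 156 145 145 145 148 147 149 144 151 170 204 218 221 222 222 222 223
320   221 221 220 222 222 221 222 220 220 223 224 223 218 203 173 156 146 149 150 145 147 157 187 210 211 217 221 220 220 223
322   223 222 222 219 220 220 221 222 220 222 221 223 223 222 217 200 170 153 150 148 149 163 196 217 220 221 222 221 221 219
324   212 220 222 223 221 221 221 220 222 219 221 221 223 221 223 223 216 196 170 173 195 214 222 221 220 218 220 221 221 220
326   183 194 216 219 221 222 223 220 219 221 221 220 220 220 222 224 223 222 218 217 220 219 220 221 221 222 219 219 221 220
```

```bash
for i in 1 2; do python3 -m crank '[[0, 0, 0.002, 0], [0, 0, 0.004, 0], [0, 0, 0.006, 0], [0, 0, 0.008, 0]]'| grep -E 's:|force:'; done; python3 -c "
from h import *
togo((.4427,.288,.188),-.125)"
```

```text
eef_pos: [0.4428, 0.2887, 0.2286]
force: [0.3, -0.1, -0.7]
grip_force: 30.0
eef_pos: [0.4429, 0.2887, 0.2206]
force: [-0.4, 0.4, -0.1]
grip_force: 30.0
pos [0.4429 0.2887 0.2206] blade yaw -0.125 move [ 0.0001 -0.0007  0.0326] turn 0.00018757050975537481 j [ 0.48 -0.06  1.7  -0.    1.5  -0.97] F [-0.4  0.4 -0.1] t 25.7167
```

```bash
for i in 1 2 3 4; do python3 -m crank '[[0, 0, 0.002, 0], [0, 0, 0.004, 0], [0, 0, 0.006, 0], [0, 0, 0.008, 0]]'| grep -E 's:|force:'; done; python3 -m crank '[[0, 0, 0, 0], [0, 0, 0, 0], [0, 0, 0, 0]]'>/dev/null
python3 - <<'E'
from h import *
F=[]
for i in range(12):
    g=ctrl.read_camera('side'); s=ctrl.sense(); F.append(np.r_[s['force'],s['moment']])
print(np.mean(F,0).round(2),np.std(F,0).round(2))
togo((.4427,.288,.188),-.125)
cv2.imwrite('pics/s13.png',g[:,:,::-1]); g=cv2.cvtColor(g,cv2.COLOR_RGB2GRAY)
print('     ',' '.join('%3d'%v for v in range(258,292)))
for y in range(290,328,2): print(y,' ',' '.join('%3d'%v for v in g[y,258:292:1]))
E
```

```text
eef_pos: [0.4429, 0.2887, 0.2126]
force: [-0.4, 0.5, -0.9]
grip_force: 30.0
eef_pos: [0.4429, 0.2887, 0.2046]
force: [-1.0, -0.2, -0.5]
grip_force: 30.0
eef_pos: [0.4429, 0.2888, 0.1966]
force: [-0.3, -0.4, -1.0]
grip_force: 30.0
eef_pos: [0.4429, 0.2887, 0.1886]
force: [-0.9, 0.8, -1.6]
grip_force: 30.0
[-0.07  0.11 -0.82  0.01  0.02 -0.01] [0.45 0.42 0.51 0.04 0.03 0.03]
pos [0.4429 0.2887 0.1888] blade yaw -0.125 move [ 0.0001 -0.0008  0.0008] turn 0.00021349543197857201 j [ 0.48 -0.04  1.74 -0.    1.44 -0.97] F [-0.4 -0.  -0.6] t 27.9
      258 259 260 261 262 263 264 265 266 267 268 269 270 271 272 273 274 275 276 277 278 279 280 281 282 283 284 285 286 287 288 289 290 291
290   108  74  62  62  62  60  61  62  59  67  59  59  53  58  58  54  55  54  60  74 105 132 141 136 138 137 144 170 198 203 201 202 200 202
292   111  83  60  61  56  59  64  78  96 103  91  66  52  57  56  58  59  55  55  65  96 134 141 138 139 143 161 188 202 200 201 202 204 203
294    94  67  59  60  71  90 115 131 139 135 117  77  54  60  56  60  56  57  55  61  96 125 136 139 142 162 185 197 202 203 202
[... 1584 characters left out ...]
 227 226 227 227 227 227 228 228 228 227 228 226 216 189 162 155 154 152 156 158 154 154 157 179 213 226 227 228 228 228 229 228 229
320   228 228 227 227 226 227 228 228 227 227 227 229 229 229 225 213 185 163 154 154 162 156 156 165 195 217 219 224 227 227 229 229 227 229
322   219 226 227 229 229 229 226 227 226 227 228 228 228 229 231 229 225 210 182 161 156 153 154 175 206 223 226 227 228 229 226 227 229 228
324   194 207 221 226 227 228 228 227 227 227 226 227 228 228 228 229 230 227 223 205 178 180 204 221 228 229 227 226 227 228 229 228 229 228
326   204 194 193 209 222 227 229 229 227 226 226 227 226 227 228 230 228 231 229 228 226 226 228 227 228 228 229 228 227 226 227 229 228 226
```

```bash
python3 -m crank '[[0, -0.0005, 0, 0], [0, -0.0005, 0, 0], [0, -0.0005, 0, 0], [0, -0.0005, 0, 0], [0, -0.0005, 0, 0], [0, -0.0005, 0, 0]]'
python3 - <<'E'
from h import *
F=[]
for i in range(12):
    ctrl.read_camera('side'); s=ctrl.sense(); F.append(np.r_[s['force'],s['moment']])
m=np.mean(F,0); print(m.round(2))
if np.hypot(*m[:2])<.6 and -1.4<m[2]<-.2: print(ctrl.finish_job())
E
```

```text
time: 28.4
eef_pos: [0.4428, 0.2882, 0.1888]
eef_rot: [0.0, 0.062, 0.998, 0.0]
force: [0.2, -0.6, -0.9]
opening: 0.0135
grip_force: 30.0
[-0.15 -0.09 -0.83 -0.   -0.01 -0.  ]
the job is handed in; nothing more can be done
None
```

The job is handed in, but I got no verdict back: by my camera estimates all eight bobbins were moved more than 10 mm with none spilled, and the paddle is held still and upright with its blade about 65–70 mm into the slot; the wrist force there showed only the paddle's weight.

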